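# Shut the mending tin and slide it home under the counter shelf

## Task

The green mending tin stands open in front of the low wooden counter shelf. Lifting nothing, push its lid over so that it falls shut, and only then push the tin along the worktop, hinge side first, through the narrow gap between the shelf's left end panel and its middle divider until it rests straight against the stop batten, fully home. Leave the two thread reels, the candle jar and the roll of tape as they stand.

Things in the scene. Friction and masses are not known exactly. Their poses are not given: they have to be found in the camera images.
- tin: Loose green tin, 93 (x) x 133 (y) x 55 mm shut, about 0.2 kg. Origin: centre of its underside. Own -x is the front (long side facing the robot), +x the long hinge side that enters the gap first. For contact: base front wall at x = -42 mm, hinge wall +43 mm, 130 mm wide, 42 mm high; lid 88 x 132 x 12 mm on top, its front at x = -44 mm.
- tin_lid (a joint): Lid of the tin, rad: 0 shut, grows as it opens, 1.61 at most. Hinge along the tin's y at x = +45, z = 43 mm. It starts about upright, up to 131 mm high, its outer face about 57 mm behind the tin's origin (towards the shelf). Friction is very light (0.012 N m): pushed over from behind, towards the robot, it falls shut by its own weight.
- lid_edge (a point): Middle of the free edge of the lid, opposite the hinge: the highest part of the open lid, the front upper edge of the shut tin.
- shelf: Low pale wood shelf, fixed. Origin: on the worktop, middle of the mouth of its wide left bay; +x runs into the bay, +y to the left. Bay 138 mm wide between smooth 12 mm panels with rounded front edges. Top board from 66 to 78 mm above the worktop, x = 0 to 155, y = +89 to -191 mm. A narrower bay (90 mm) lies right of the divider.
- bay_home (a point): Point on the worktop where the tin's origin lies when it is home against the stop batten (a 20 mm high strip across the wide bay, front face 67 mm behind the mouth): 24 mm behind the shelf's origin. Axes as the shelf's. The tin's front then still stands about 20 mm out of the shelf.
- red_reel: Reel of red thread, 31 mm across, 43 mm high, loose, standing in the narrow right bay. Origin: centre of its underside. Leave it.
- white_reel: Reel of white thread, same size, loose, in the narrow right bay. Origin: centre of its underside. Leave it.
- jar: Glass jar with a pale green candle, 76 mm across, 90 mm high, loose on the shelf's top board, at its back. Origin: centre of its underside. Leave it.
- tape: Roll of tan masking tape lying flat, 100 mm across, 25 mm high, loose on the shelf's top board, at its back. Origin: centre of its underside. Leave it.
There are look-alikes about, which are no part of the job. Leave any red look-alike of the tin alone.

How it is judged:
On the way, in this order (a step that is already met when the one before it is completed fails the run):
1. the lid is shut while the tin still stands in front of the shelf (value of joint tin_lid below 0.06 rad and x of tin in the frame of shelf below -0.035 m), for 0.2 s.
2. the shut tin is through the gap and against the stop (x of tin in the frame of bay_home above -0.005 m and value of joint tin_lid below 0.06 rad), for 0.2 s.
At the end, for the whole second after the job is handed in: The tin stands at rest on the worktop in the wide bay, its origin within 5 mm of the home point in depth and 7 mm sideways, straight to within 0.07 rad, hinge side inwards, lid shut (below 0.06 rad) (all of step 2 and x of tin in the frame of bay_home below 0.005 m and y of tin in the frame of bay_home between -0.007 and 0.007 m and angle between the x axis of tin and the x axis of shelf, either way round below 0.07 rad and height (world z) of tin below 0.004 m and linear speed of tin below 0.01 m/s and x of lid_edge in the frame of bay_home below 0 m); the robot touches nothing.
It fails at once if the tin is lifted or tipped (height (world z) of tin above 0.01 m or angle between tin's own z axis and vertical above 0.15 rad).
It fails at once if a thread reel, the candle jar or the roll of tape is moved by more than 15 mm (distance of any of red_reel, white_reel, jar, tape from where it was at the start of the episode above 0.015 m).
It also fails if it takes over 64 s, if anything falls off the work surface, if the arm or the gripper's body presses on something with over 40 N, if the wrist force passes 120 N, or if a joint passes its speed limit or range.

## Robot

A 6-joint arm with a two-finger parallel gripper is mounted at the origin on a cart in front of the work surface, level with it; the furniture and walls round the work are solid. World frame = base frame: x ahead of the robot, y to its left, z up, the work surface at z = 0. Lengths are in m, angles in rad, forces in N, time in s.
With the tool pointing down it reaches from about 0.35 to 0.85 m from the base axis. Payload 8.1 kg.
Tool frame: the origin (TCP) lies between the finger pads; the fingertips stand nose_length ahead of it and the grasp point (between the pads) lies 2 mm behind it (nose_length is the distance from the TCP to the fingertips, in m); z points along the fingers, x is the direction in which the jaws open and shut, and the axes are right-handed (so a half turn about z gives the same grasp; the last joint's range is limited). The gripper opens to 93 mm and grips with 3 to 60 N. Pads are 15 mm wide; open, the fingers measure 128 mm over their backs; the gripper's body (75 mm by 188 mm) begins 65 mm behind the grasp point.
Start: joints at [-1.308, 0.13, 1.488, -0, 1.523, -0.085], TCP at [0.205, -0.564, 0.236] pointing down, gripper open.
Joint ranges: [-2.96, 2.96], [-0.89, 2.26], [0.02, 2.5], [-1.34, 4.48], [0, 2.73], [-2.66, 2.66]. Speed limits (rad/s): [2.39, 2.39, 2.79, 3.14, 3.14, 3.14].

## Interface

Orientations are given as a rotation vector (axis times angle).
In Python, from plant import * gives the robot as it stands.
- The arm moves only by the tool carry_out, never from a script. Its argument "steps" is a list of rows, each an object with "xyz": the shift along the world's x, y, z in cm, a list of three; "rot": the turn, a rotation vector about the world's x, y, z in degrees, a list of three. In form: [{"xyz": [tx, ty, tz], "rot": [rx, ry, rz]}, ...]. A call has 1 to 10 rows; each row is the pose to reach, as a shift and turn from the pose commanded when the call began; what a row does not reach only later rows make up. A row lasts 1/10 s, in which the tool goes at most 50 mm and 8.59 degrees, less where a joint would pass 70% of its speed; a pose out of reach is approached as far as the arm can. A call with a gripper value outside its range is refused whole. "grip" is the opening, from 0 (shut) to 1 (fully open), set as the call begins (left out, the last holds). The fingers move at their own pace and stop on an object; "force" is the grip in N (left out, the last holds). Time passes only in rows, so rows that repeat a pose let the fingers close. It gives the time, the measured TCP pose, the force and the opening at its end, in the units of the state.
- read_state(): the state, without advancing time (a new reading comes with each control period).
- read_camera(name): name is "scene" or "side" or "wrist"; returns the picture (420x560x3 uint8, red, green, blue); there is no depth.
- calibration(name): a dict with "fov_y" (degrees; the focal length in pixels is half the picture's height over the tangent of half this angle, whatever the lens; pixels are square), "cx", "cy" (the principal point, pixels), "xyz" and "attitude" of the camera in the world. Camera axes: x right, y down, z forward; pixel columns grow to the right and rows downward; lengths in m; the calibration is good to about 2 mm. A picture is of the moment at which its call begins: read the wrist's pose just before it. calibration takes no time and is no camera call; for the wrist camera it gives the pose at the moment of the call.
- close_job(): hands the job in, once; it reports no verdict.
The state is a dict: "t": time; "q": joint angles; "dq": joint speeds; "joint_torque": joint torques, N m; "tool_pos": TCP position; "orientation": TCP orientation; "force": force on the tool from outside, world axes, zero at the start; "wrist_torque": the same for the moment, N m; "opening": finger opening in m.
Only numpy, scipy, OpenCV 4.12 (cv2) and the standard library are available. Lean on these libraries where they do the work, as an engineer would, in place of code of your own. Each camera call takes 0.05 s, during which the arm holds its last target.

## Working session

There is one attempt and no reset: what is moved stays moved. The work goes in short steps, Python scripts to look and compute and a tool call to move; the robot and the scene stay as the last step left them, time stands still between calls to the robot, and variables do not carry over. Pictures are saved under pics/ and viewed, and the job is handed in when it is done.

Besides the shell and the picture viewer there is one more tool, called after ">>>" as name([rows], argument=value, ...), one row to a line, values as JSON. carry_out: Moves the arm, as the interface text tells. Its arguments: {"type":"object","properties":{"steps":{"type":"array","items":{"type":"object","properties":{"xyz":{"type":"array","items":{"type":"number"}},"rot":{"type":"array","items":{"type":"number"}}}}},"grip":{"type":"number"},"force":{"type":"number"}},"required":["steps"]}

```bash
ls; mkdir -p pics; python3 - <<'E'
from plant import *
import cv2
s=read_state();print(s)
for n in ["scene","side","wrist"]:
    print(n,calibration(n))
    im=read_camera(n);cv2.imwrite(f"pics/{n}0.png",im[:,:,::-1])
try: print(nose_length)
except Exception as e: print(e)
E
```

```text
pics
{'t': 0.0, 'q': array([-1.30844256e+00,  1.31179061e-01,  1.48924817e+00, -1.27832876e-05,
        1.52297576e+00, -8.53667582e-02]), 'dq': array([ 0.00041759, -0.00021083,  0.00046947,  0.00058178, -0.00169569,
       -0.00066653]), 'joint_torque': array([ 1.67066378e-05, -5.59835994e+01, -4.91768110e+01,  7.69468700e-02,
        3.50481807e-02, -1.61394446e-04]), 'tool_pos': array([ 0.20435331, -0.56357377,  0.2345938 ]), 'orientation': array([-2.57128594e+00,  1.80301144e+00,  2.19268423e-03]), 'force': array([ 0.65938619, -0.21546795,  0.20438631]), 'wrist_torque': array([ 0.02067681,  0.04565312, -0.01132534]), 'opening': 0.09312000821959632}
scene {'fov_y': 45.100166338881365, 'cx': 274.7110642481813, 'cy': 210.8831888260302, 'xyz': array([-0.02815185,  0.54202154,  0.94459929]), 'attitude': array([-1.19388958,  2.38181643, -0.88391343])}
side {'fov_y': 47.676689210386584, 'cx': 286.50363831260216, 'cy': 201.97215482627558, 'xyz': array([0.25956306, 0.89015347, 0.63838963]), 'attitude': array([-0.49634024,  2.57855262, -1.39517632])}
wrist {'fov_y': 65.11133114230098, 'cx': 279.9780208823421, 'cy': 205.9924920672627, 'xyz': array([ 0.27035977, -0.5399233 ,  0.38464181]), 'attitude': array([ 2.39424489, -1.6779957 , -0.22045545])}
0.017
```

View pics/scene0.png

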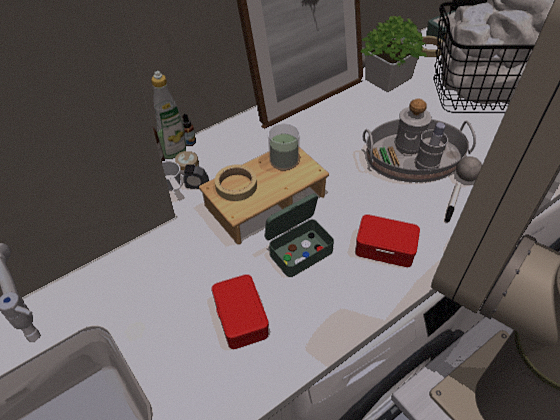

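View pics/side0.png

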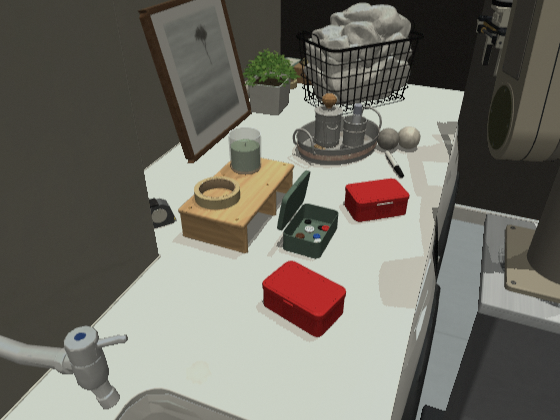

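View pics/wrist0.png

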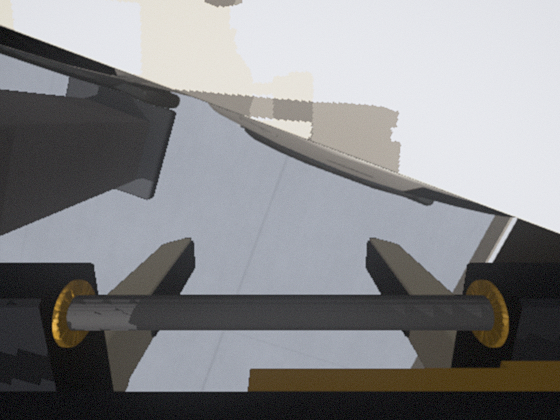

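Candidates for the tin: the open green tin at scene (300,240), and two red shut tins at (240,310) and (388,240). I choose the open green one. Next come close crops.

```bash
python3 - <<'E'
import cv2
a=cv2.imread("pics/scene0.png")[115:285,190:345];cv2.imwrite("pics/sc_crop.png",cv2.resize(a,None,fx=3.5,fy=3.5,interpolation=cv2.INTER_CUBIC))
a=cv2.imread("pics/side0.png")[120:270,170:350];cv2.imwrite("pics/si_crop.png",cv2.resize(a,None,fx=4,fy=4,interpolation=cv2.INTER_CUBIC))
E
```

```text
(no output)
```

View pics/sc_crop.png

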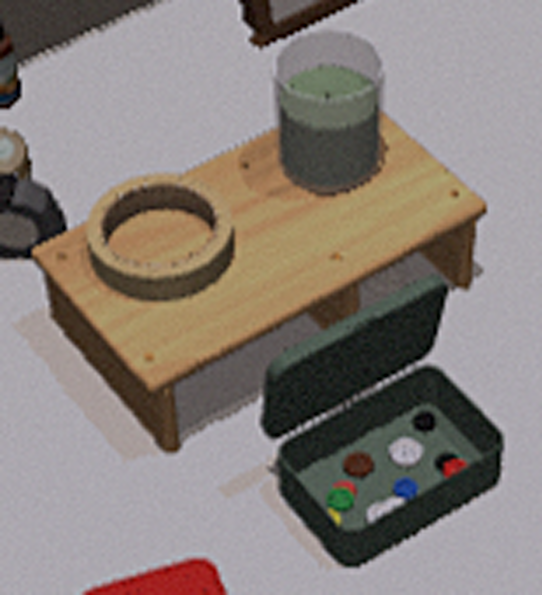

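View pics/si_crop.png

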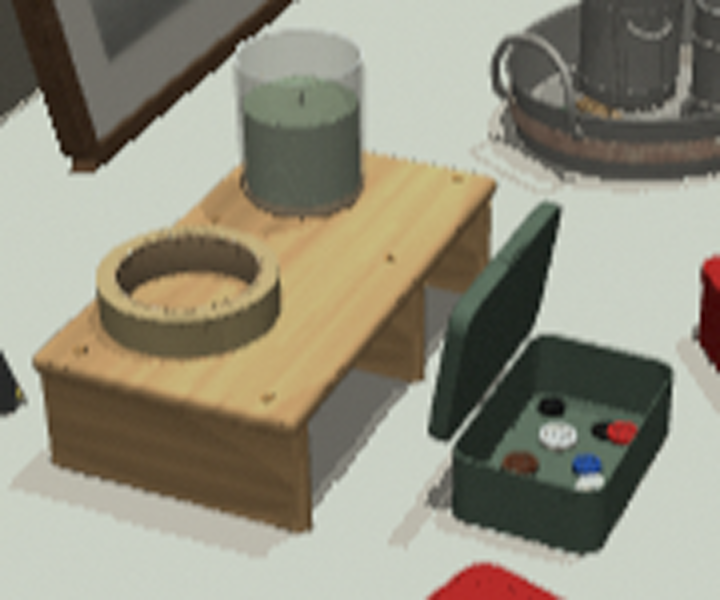

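```bash
cat > h.py <<'E'
import numpy as np, cv2, json
from scipy.spatial.transform import Rotation as R
from scipy.optimize import minimize, least_squares
def proj(c,P):
    P=np.atleast_2d(P)
    p=(P-c["xyz"])@R.from_rotvec(c["attitude"]).as_matrix()
    f=210/np.tan(np.radians(c["fov_y"])/2)
    return np.c_[f*p[:,0]/p[:,2]+c["cx"], f*p[:,1]/p[:,2]+c["cy"]]
def T(x,y,a,P):
    P=np.array(P,float); c,s=np.cos(a),np.sin(a)
    return np.c_[x+c*P[:,0]-s*P[:,1], y+s*P[:,0]+c*P[:,1], P[:,2]]
def rrect(x0,x1,y0,y1,r,z):
    pts=[]
    for cx,cy,a0 in [(x1-r,y1-r,0),(x0+r,y1-r,90),(x0+r,y0+r,180),(x1-r,y0+r,270)]:
        for a in np.radians(np.linspace(a0,a0+90,6)): pts.append([cx+r*np.cos(a),cy+r*np.sin(a),z])
    return np.array(pts)
base=np.vstack([rrect(-.042,.043,-.065,.065,.014,z) for z in(0,.042)])
lid0=np.vstack([rrect(-.044,.044,-.066,.066,.014,z) for z in(.043,.055)])
def lidpts(th):
    d=lid0-np.array([.045,0,.043]); c,s=np.cos(th),np.sin(th)
    # opening: free edge (-x) goes up (+z)
    return np.c_[.045+c*d[:,0]+s*d[:,2], d[:,1], .043-s*d[:,0]+c*d[:,2]]
SS=4
def tinmask(c,p,shape=(420,560)):
    m=np.zeros((shape[0]*SS,shape[1]*SS),np.uint8)
    for P in(base,lidpts(p[3])):
        h=cv2.convexHull(((proj(c,T(*p[:3],P))+.5)*SS).astype(np.int32)); cv2.fillConvexPoly(m,h,1)
    return m
E
python3 - <<'E'
from h import *
from plant import calibration
C={n:calibration(n) for n in("scene","side")}
S=np.array([[0,.089,.078],[0,-.191,.078],[.155,.089,.078]])
obs={"scene":np.array([[150,388],[489,210],[33,252]])/3.5+[190,115],"side":np.array([[295,430],[498,184],[35,366]])/4+[170,120]}
f=lambda p:np.concatenate([(proj(C[n],T(*p,S))-obs[n]).ravel() for n in C])
r=least_squares(f,[.6,.2,0]);print("shelf",r.x,np.round(r.fun,1))
M={}
for n,(x0,y0,x1,y1) in {"scene":(255,190,340,280),"side":(270,165,345,262)}.items():
    im=cv2.imread(f"pics/{n}0.png").astype(int); b,g,rr=im[...,0],im[...,1],im[...,2]
    m=((g>=rr-2)&(g<95)&(g>rr+3)|((g<60)&(g>rr-1))).astype(np.uint8)
    k=np.zeros_like(m);k[y0:y1,x0:x1]=m[y0:y1,x0:x1]
    k=cv2.morphologyEx(k,cv2.MORPH_CLOSE,np.ones((3,3)))
    k=cv2.morphologyEx(k,cv2.MORPH_OPEN,np.ones((3,3)))
    cs,_=cv2.findContours(k,cv2.RETR_EXTERNAL,cv2.CHAIN_APPROX_NONE)
    k[:]=0;cv2.drawContours(k,[max(cs,key=cv2.contourArea)],-1,1,-1)
    M[n]=cv2.resize(k,None,fx=SS,fy=SS,interpolation=cv2.INTER_NEAREST)
def cost(p): return sum((tinmask(C[n],p)!=M[n]).sum()/M[n].sum() for n in C)
s=r.x; 
best=None
for d in(.12,.16,.2):
  for dy in (-.03,-.1):
   p0=[s[0]-d*np.cos(s[2])-dy*np.sin(s[2]),s[1]-d*np.sin(s[2])+dy*np.cos(s[2]),s[2],1.5]
   q=minimize(cost,p0,method="Nelder-Mead",options=dict(initial_simplex=np.array([p0]+[np.array(p0)+np.eye(4)[i]*[.03,.03,.2,.1][i] for i in range(4)]),xatol=1e-4,fatol=1e-4))
   if best is None or q.fun<best.fun: best=q
print(best.fun,best.x)
c,sn=np.cos(s[2]),np.sin(s[2]);d=best.x[:2]-s[:2];print("tin in shelf",c*d[0]+sn*d[1],-sn*d[0]+c*d[1],best.x[2]-s[2])
for n in C:
    im=cv2.imread(f"pics/{n}0.png");im=cv2.resize(im,None,fx=SS,fy=SS,interpolation=cv2.INTER_CUBIC)
    for m,col in((tinmask(C[n],best.x),(0,255,255)),(M[n],(255,0,255))):
        cs,_=cv2.findContours(m,cv2.RETR_EXTERNAL,cv2.CHAIN_APPROX_NONE);cv2.drawContours(im,cs,-1,col,1)
    B=[[x,y,z] for z in(0,.066) for x,y in((0,.069),(.155,.069),(.155,-.069),(0,-.069))]+S.tolist()+[[.155,-.191,.078],[.067,.069,0],[.067,-.069,0],[0,.081,0]]
    for u in (proj(C[n],T(*s,B))+.5)*SS: cv2.circle(im,tuple(int(v) for v in u),3,(0,0,255),-1)
    x0,y0,w,h=(190,130,160,150) if n=="scene" else (170,120,180,150)
    cv2.imwrite(f"pics/fit_{n}.png",im[y0*SS:(y0+h)*SS,x0*SS:(x0+w)*SS])
np.save("shelf.npy",s);np.save("tin0.npy",best.x)
E
```

```text
shelf [ 0.6095193   0.11931887 -0.01340892] [-0.6  1.7 -0.1 -0.5 -2.   0.1  0.9 -0.9  1.3 -1.7 -0.7 -2.1]
0.1372938545024395 [ 0.509547    0.09229231 -0.02517808  1.34996117]
tin in shelf -0.09960093204801719 -0.0283646088223424 -0.011769158726880875
```

View pics/fit_scene.png

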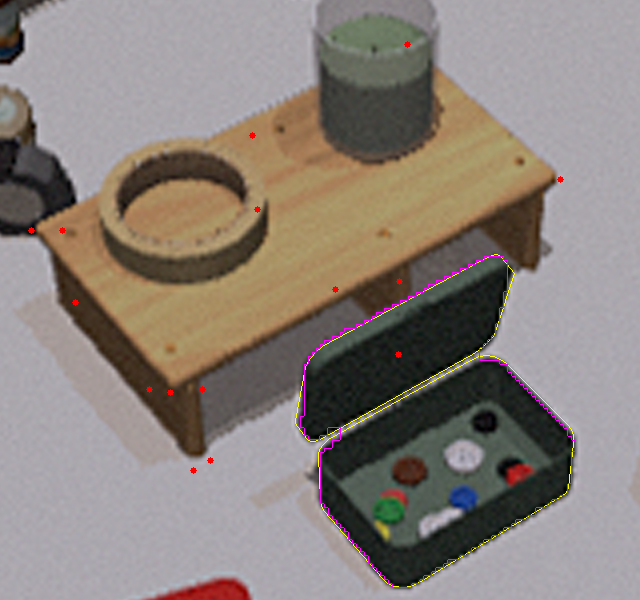

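View pics/fit_side.png

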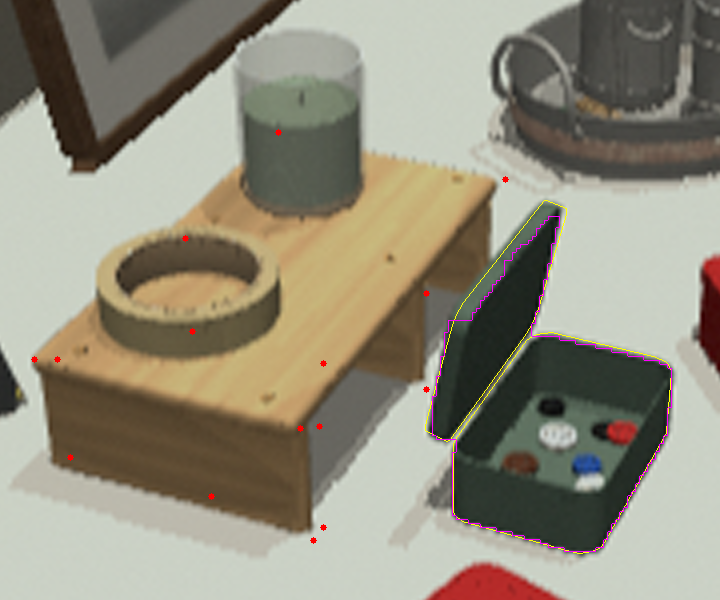

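```bash
python3 - <<'E'
from h import *
from plant import *
s=read_state();m=R.from_rotvec(s["orientation"]).as_matrix();print(m.round(3))
c=calibration("wrist");k=R.from_rotvec(c["attitude"]).as_matrix();print(k.round(3)); print("cam in tool",m.T@(c["xyz"]-s["tool_pos"]))
for x in([0,1,0],[0,-1,0]):
    y=np.cross([0,0,-1],x);G=np.c_[x,y,[0,0,-1]];print(np.degrees(R.from_matrix(G@m.T).as_rotvec()).round(1))
E
```

```text
[[ 0.341 -0.94  -0.   ]
 [-0.94  -0.341  0.001]
 [-0.001 -0.    -1.   ]]
[[ 0.341 -0.909 -0.24 ]
 [-0.94  -0.33  -0.085]
 [-0.002  0.255 -0.967]]
cam in tool [-3.20472459e-05 -7.01324230e-02 -1.49936065e-01]
[ 0.000e+00 -1.000e-01  1.601e+02]
[ -0.1  -0.  -19.9]
```

>>> carry_out([
  {"xyz": [3, 5, 3], "rot": [0, 0, -4]},
  {"xyz": [6, 10, 6.5], "rot": [0, 0, -8]},
  {"xyz": [9, 15, 6.5], "rot": [0, 0, -12]},
  {"xyz": [11, 19.5, 6.5], "rot": [0, 0, -16]},
  {"xyz": [13, 24, 6.5], "rot": [0, 0, -19.9]},
  {"xyz": [15, 28.5, 6.5], "rot": [0, 0, -19.9]},
  {"xyz": [17, 33, 6.5], "rot": [0, 0, -19.9]},
  {"xyz": [19, 37.5, 6.5], "rot": [0, 0, -19.9]},
  {"xyz": [21, 42, 6.5], "rot": [0, 0, -19.9]},
  {"xyz": [23, 46.5, 6.5], "rot": [0, 0, -19.9]},
], grip=0)

```text
t: 1.15
tool_pos: [0.4214, -0.1272, 0.3006]
orientation: [-2.222, 2.221, -0.001]
force: [1.5, -0.4, -0.1]
opening: 0.0177
```

>>> carry_out([
  {"xyz": [2, 4.5, 0], "rot": [0, 0, 0]},
  {"xyz": [4, 9, 0], "rot": [0, 0, 0]},
  {"xyz": [5.5, 13.5, 0], "rot": [0, 0, 0]},
  {"xyz": [6.5, 18, 0], "rot": [0, 0, 0]},
  {"xyz": [6.5, 21, 0], "rot": [0, 0, 0]},
  {"xyz": [6.5, 21, 0], "rot": [0, 0, 0]},
  {"xyz": [6.5, 21, 0], "rot": [0, 0, 0]},
])

```text
t: 1.85
tool_pos: [0.4859, 0.0812, 0.3002]
orientation: [2.224, -2.218, -0.0]
force: [-0.1, -0.2, 0.6]
opening: 0.0004
```

```bash
python3 - <<'E'
from plant import *
import cv2,pickle
s=read_state();print(s["t"],s["tool_pos"],s["orientation"],s["opening"])
pickle.dump(calibration("wrist"),open("w1.pkl","wb"))
cv2.imwrite("pics/w1.png",read_camera("wrist")[:,:,::-1])
im=cv2.imread("pics/w1.png");cv2.imwrite("pics/w1b.png",cv2.resize(im,(800,600),interpolation=cv2.INTER_CUBIC))
E
```

```text
1.85 [0.48588602 0.08119355 0.30024685] [ 2.22351271e+00 -2.21817581e+00 -3.52687209e-04] 0.00044831607440922377
```

View pics/w1b.png

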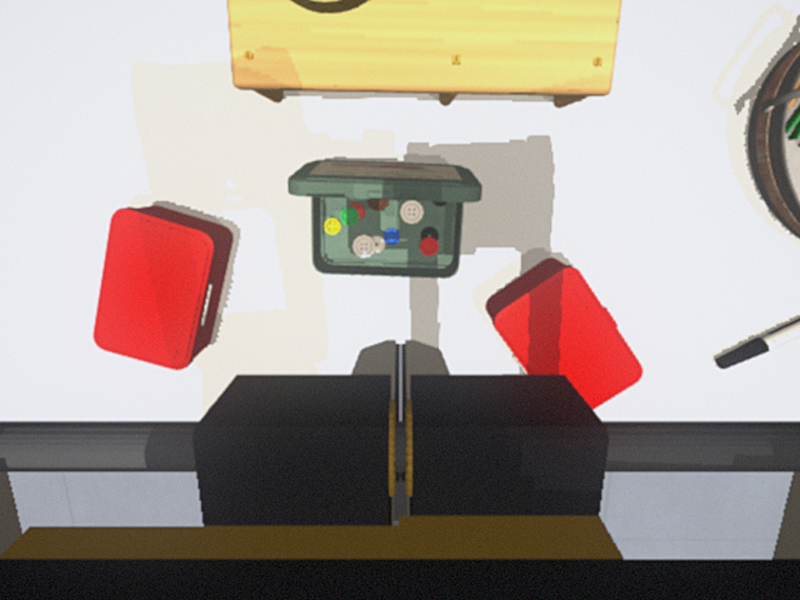

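```bash
python3 - <<'E'
import cv2
im=cv2.imread("pics/w1.png")[40:110,150:300];cv2.imwrite("pics/w1c.png",cv2.resize(im,None,fx=5,fy=5,interpolation=cv2.INTER_CUBIC))
im=cv2.imread("pics/w1.png")[40:110,290:440];cv2.imwrite("pics/w1d.png",cv2.resize(im,None,fx=5,fy=5,interpolation=cv2.INTER_CUBIC))
E
```

```text
(no output)
```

View pics/w1c.png

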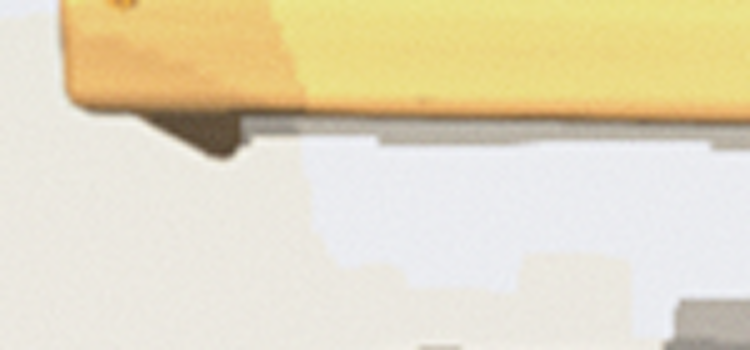

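View pics/w1d.png

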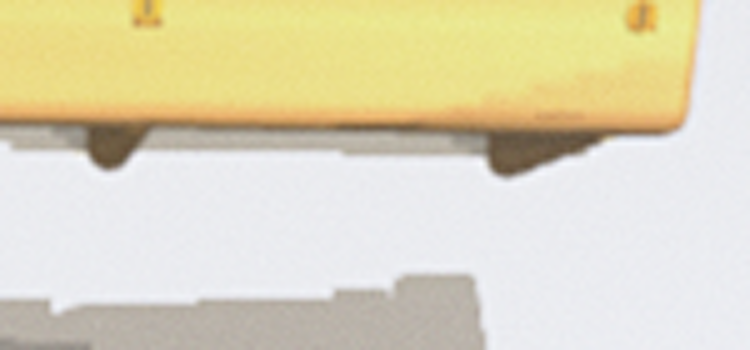

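```bash
cat > wr.py <<'E'
from h import *
import pickle
def ray(c,uv,z=0):
    uv=np.atleast_2d(uv); f=210/np.tan(np.radians(c["fov_y"])/2)
    d=np.c_[(uv-[c["cx"],c["cy"]])/f,np.ones(len(uv))]@R.from_rotvec(c["attitude"]).as_matrix().T
    return c["xyz"]+d*((z-c["xyz"][2])/d[:,2])[:,None]
E
python3 - <<'E'
from wr import *
c=pickle.load(open("w1.pkl","rb"))
uv=np.array([[194.4,71.6],[311.6,74],[390.6,75],[198.6,69],[307.6,71],[316,71],[387.6,73]])
print(ray(c,uv).round(4))
print("board",ray(c,[[163,61],[427,66]],.074).round(4))
S=np.array([[0,.075,0],[0,-.075,0],[0,-.177,0]]); In=np.array([[.005,.069,0],[.005,-.069,0],[.005,-.081,0],[.005,-.171,0]])
def f(p):
    return np.concatenate([(proj(c,T(*p,S))-uv[:3]).ravel(),(proj(c,T(*p,In))-uv[3:])[:,0]])
r=least_squares(f,[.6,.12,0]);print(r.x,r.fun.round(1))
B=np.array([[0,.089,.075],[0,-.191,.075]]);print("board pred px",proj(c,T(*r.x,B)))
np.save("shelfw.npy",r.x)
# tin by wrist
t=np.load("tin0.npy");im=cv2.imread("pics/w1.png");im=cv2.resize(im,None,fx=4,fy=4,interpolation=cv2.INTER_CUBIC)
from plant import calibration
for th in (1.35,1.5,1.57):
  t[3]=th;m=tinmask(c,t);cs,_=cv2.findContours(m,cv2.RETR_EXTERNAL,cv2.CHAIN_APPROX_NONE);cv2.drawContours(im,cs,-1,{1.35:(0,255,255),1.5:(255,0,255),1.57:(255,0,0)}[th],1)
cv2.imwrite("pics/w1t.png",im[100*4:200*4,190*4:350*4])
E
```

```text
[[ 0.6142  0.1909  0.    ]
 [ 0.6117  0.0411  0.    ]
 [ 0.6108 -0.0601  0.    ]
 [ 0.6173  0.1853  0.    ]
 [ 0.6153  0.0463  0.    ]
 [ 0.6153  0.0356  0.    ]
 [ 0.6131 -0.0561  0.    ]]
board [[ 0.6151  0.2055  0.074 ]
 [ 0.6108 -0.0748  0.074 ]]
[ 0.61305828  0.11605072 -0.01400511] [-0.1  0.1  0.  -0.2  0.6  0.2  0.2 -0.5  0.5 -0.7]
board pred px [[163.13078491  61.61757996]
 [427.50478278  66.30788267]]
```

View pics/w1t.png

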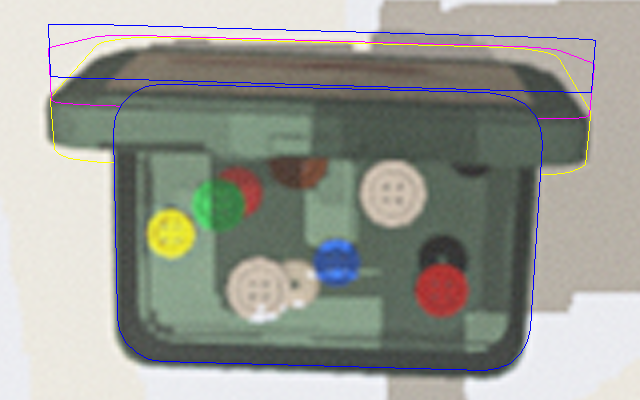

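>>> carry_out([
  {"xyz": [4, 0.5, 0], "rot": [0, 0, 0]},
  {"xyz": [8, 1, 0], "rot": [0, 0, 0]},
  {"xyz": [12, 1.1, 0], "rot": [0, 0, 0]},
  {"xyz": [12, 1.1, -5], "rot": [0, 0, 0]},
  {"xyz": [12, 1.1, -9.5], "rot": [0, 0, 0]},
  {"xyz": [12, 1.1, -14], "rot": [0, 0, 0]},
  {"xyz": [12, 1.1, -17], "rot": [0, 0, 0]},
  {"xyz": [12, 1.1, -18.8], "rot": [0, 0, 0]},
  {"xyz": [12, 1.1, -18.8], "rot": [0, 0, 0]},
])

```text
t: 2.8
tool_pos: [0.6035, 0.0897, 0.1086]
orientation: [2.216, -2.22, -0.007]
force: [0.3, -0.5, -0.4]
opening: 0.0004
```

```bash
python3 - <<'E'
from plant import *
import cv2
s=read_state();print(s["t"],s["tool_pos"],s["force"])
cv2.imwrite("pics/s2.png",cv2.resize(read_camera("side")[90:290,150:400,::-1],None,fx=3,fy=3))
E
```

```text
2.8 [0.60350775 0.08971923 0.10861867] [ 0.26929517 -0.46859292 -0.4253321 ]
```

View pics/s2.png

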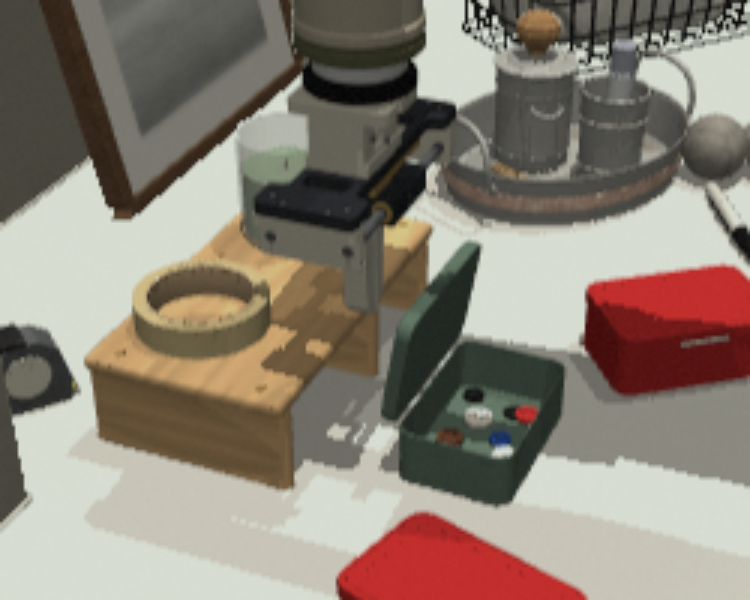

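The side view shows the closed fingers at (365,295), behind the upright lid at (440,310) and above the shelf's front. Nothing is touched yet. Next I push the lid towards the robot.

>>> carry_out([
  {"xyz": [-1.5, 0, 0], "rot": [0, 0, 0]},
  {"xyz": [-3, 0, 0], "rot": [0, 0, 0]},
  {"xyz": [-4, 0, 0], "rot": [0, 0, 0]},
  {"xyz": [-5, 0, 0], "rot": [0, 0, 0]},
  {"xyz": [-6, 0, 0], "rot": [0, 0, 0]},
  {"xyz": [-7, 0, 0.3], "rot": [0, 0, 0]},
  {"xyz": [-8, 0, 0.6], "rot": [0, 0, 0]},
  {"xyz": [-9, 0, 1], "rot": [0, 0, 0]},
  {"xyz": [-9, 0, 1], "rot": [0, 0, 0]},
  {"xyz": [-9, 0, 1], "rot": [0, 0, 0]},
])

```text
t: 3.85
tool_pos: [0.516, 0.0919, 0.1228]
orientation: [-2.222, 2.221, -0.0]
force: [-0.4, 0.6, 0.5]
opening: 0.0002
```

```bash
python3 - <<'E'
from plant import *
import cv2
s=read_state();print(s["t"],s["tool_pos"],s["force"])
cv2.imwrite("pics/s3.png",cv2.resize(read_camera("side")[90:290,150:400,::-1],None,fx=3,fy=3))
E
```

```text
3.85 [0.51603286 0.09189689 0.12281698] [-0.35660939  0.55128689  0.46406107]
```

View pics/s3.png

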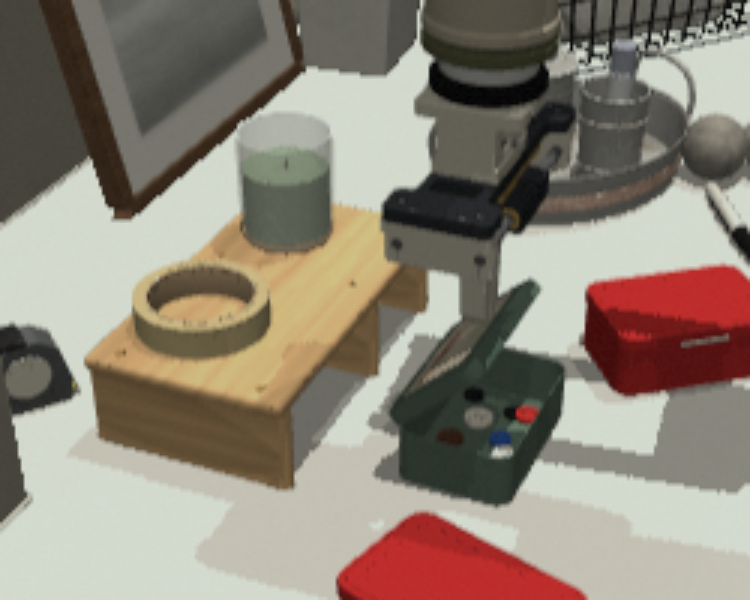

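>>> carry_out([
  {"xyz": [-1, 0, 0], "rot": [0, 0, 0]},
  {"xyz": [-2, 0, 0], "rot": [0, 0, 0]},
  {"xyz": [-3, 0, 0], "rot": [0, 0, 0]},
  {"xyz": [-4, 0, 0], "rot": [0, 0, 0]},
  {"xyz": [-4, 0, 0], "rot": [0, 0, 0]},
  {"xyz": [-4, 0, 0], "rot": [0, 0, 0]},
])

```text
t: 4.5
tool_pos: [0.476, 0.0919, 0.1228]
orientation: [-2.222, 2.22, -0.001]
force: [0.0, 0.4, -0.6]
opening: 0.0005
```

```bash
python3 - <<'E'
from plant import *
import cv2
s=read_state();print(s["t"],s["tool_pos"],s["force"])
cv2.imwrite("pics/s4.png",cv2.resize(read_camera("side")[90:290,150:400,::-1],None,fx=3,fy=3))
E
```

```text
4.5 [0.47602872 0.09186853 0.12280849] [ 0.00582572  0.3761727  -0.59902415]
```

View pics/s4.png

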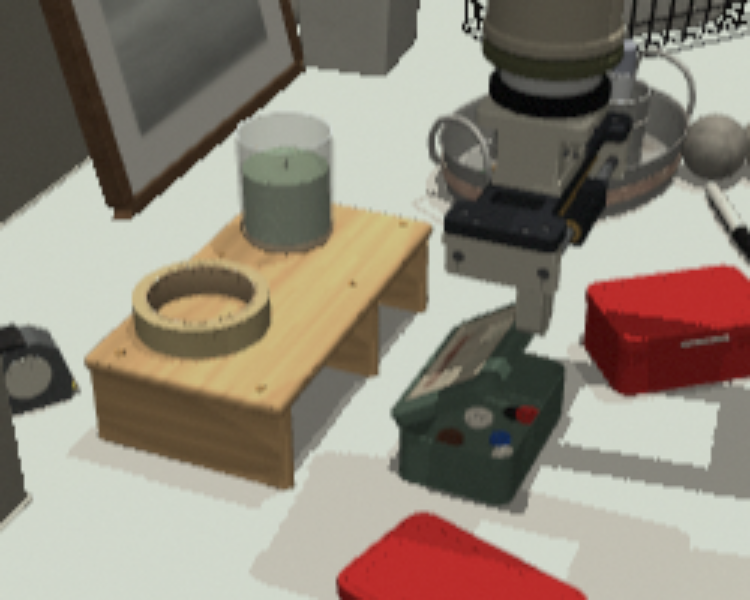

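>>> carry_out([
  {"xyz": [-2, 0, 0], "rot": [0, 0, 0]},
  {"xyz": [-4, 0, 0], "rot": [0, 0, 0]},
  {"xyz": [-6, 0, 0], "rot": [0, 0, 0]},
  {"xyz": [-6, 0, 0], "rot": [0, 0, 0]},
  {"xyz": [-6, 0, 0], "rot": [0, 0, 0]},
  {"xyz": [-6, 0, 0], "rot": [0, 0, 0]},
])

```text
t: 5.15
tool_pos: [0.4172, 0.0918, 0.123]
orientation: [-2.221, 2.22, -0.001]
force: [-0.0, 0.4, 0.3]
opening: 0.0005
```

```bash
python3 - <<'E'
from plant import *
import cv2
s=read_state();print(s["t"],s["tool_pos"],s["force"])
cv2.imwrite("pics/s5.png",cv2.resize(read_camera("side")[90:290,150:400,::-1],None,fx=3,fy=3))
E
```

```text
5.15 [0.41718386 0.09183398 0.12304182] [-0.03875379  0.41883271  0.30074542]
```

View pics/s5.png

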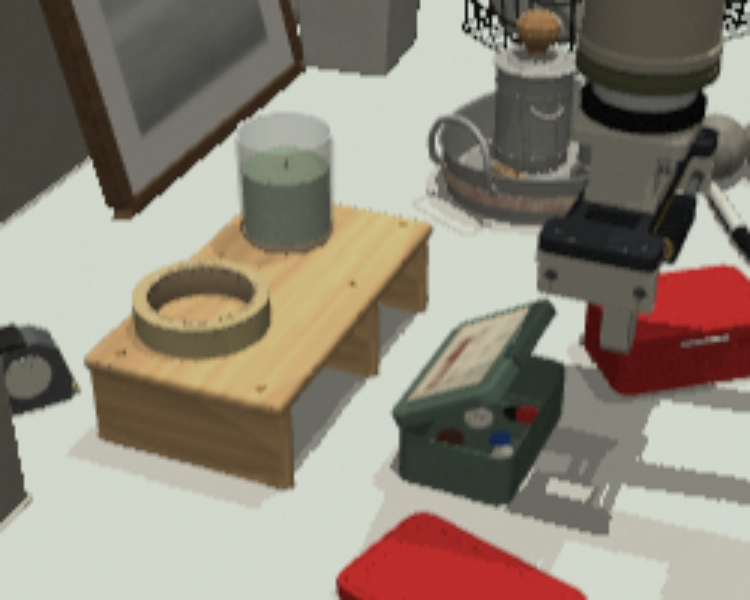

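>>> carry_out([
  {"xyz": [0, 0, 0], "rot": [0, 0, 0]},
  {"xyz": [0, 0, 0], "rot": [0, 0, 0]},
  {"xyz": [0, 0, 0], "rot": [0, 0, 0]},
  {"xyz": [0, 0, 0], "rot": [0, 0, 0]},
  {"xyz": [0, 0, 0], "rot": [0, 0, 0]},
])

```text
t: 5.7
tool_pos: [0.4161, 0.0918, 0.1226]
orientation: [2.222, -2.221, -0.0]
force: [-0.2, 0.0, -0.0]
opening: 0.0006
```

```bash
python3 - <<'E'
from plant import *
import cv2
cv2.imwrite("pics/s6.png",cv2.resize(read_camera("side")[90:290,150:400,::-1],None,fx=3,fy=3))
E
```

```text
(no output)
```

View pics/s6.png

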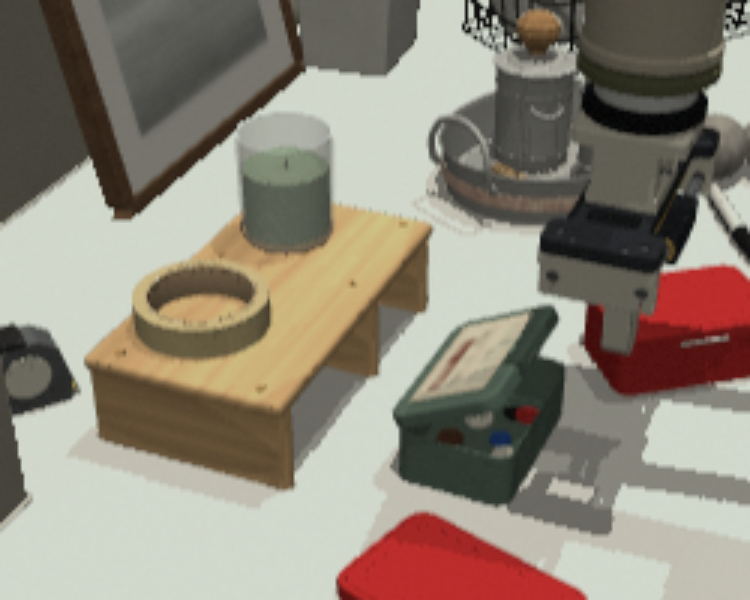

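```bash
python3 - <<'E'
from wr import *
c=pickle.load(open("w1.pkl","rb"))
print(ray(c,np.array([[487,308],[550,259],[585,268],[640,375]])*.7,.04).round(3))
s=np.load("shelfw.npy");t=np.load("tin0.npy");d=t[:2]-s[:2];k=np.cos(s[2]);n=np.sin(s[2]);print(k*d[0]+n*d[1],-n*d[0]+k*d[1],t)
E
```

```text
[[ 0.435  0.002  0.04 ]
 [ 0.48  -0.052  0.04 ]
 [ 0.472 -0.083  0.04 ]
 [ 0.369 -0.146  0.04 ]]
-0.10316840552958623 -0.025205722644980243 [ 0.509547    0.09229231 -0.02517808  1.34996117]
```

>>> carry_out([
  {"xyz": [0, 0, 3], "rot": [0, 0, 0]},
  {"xyz": [0, 0, 7], "rot": [0, 0, 0]},
  {"xyz": [0, 0, 11], "rot": [0, 0, 0]},
  {"xyz": [3, 0, 15], "rot": [0, 0, 0]},
  {"xyz": [6, 0, 18], "rot": [0, 0, 0]},
  {"xyz": [6, 0, 18], "rot": [0, 0, 0]},
  {"xyz": [6, 0, 18], "rot": [0, 0, 0]},
  {"xyz": [6, 0, 18], "rot": [0, 0, 0]},
  {"xyz": [6, 0, 18], "rot": [0, 0, 0]},
  {"xyz": [6, 0, 18], "rot": [0, 0, 0]},
])

```text
t: 6.75
tool_pos: [0.4752, 0.0919, 0.3016]
orientation: [2.221, -2.22, -0.002]
force: [0.2, 0.8, 0.6]
opening: 0.0003
```

```bash
python3 - <<'E'
from plant import *
import cv2,pickle
s=read_state();print(s["t"],s["tool_pos"])
pickle.dump(calibration("wrist"),open("w2.pkl","wb"))
im=read_camera("wrist")[:,:,::-1];cv2.imwrite("pics/w2.png",im)
cv2.imwrite("pics/w2b.png",cv2.resize(im,(800,600),interpolation=cv2.INTER_CUBIC))
im=read_camera("side")[:,:,::-1];cv2.imwrite("pics/side7.png",im)
cv2.imwrite("pics/s7.png",cv2.resize(im[90:290,150:400],None,fx=3,fy=3))
E
```

```text
6.75 [0.47516193 0.09185241 0.30158015]
```

View pics/w2b.png

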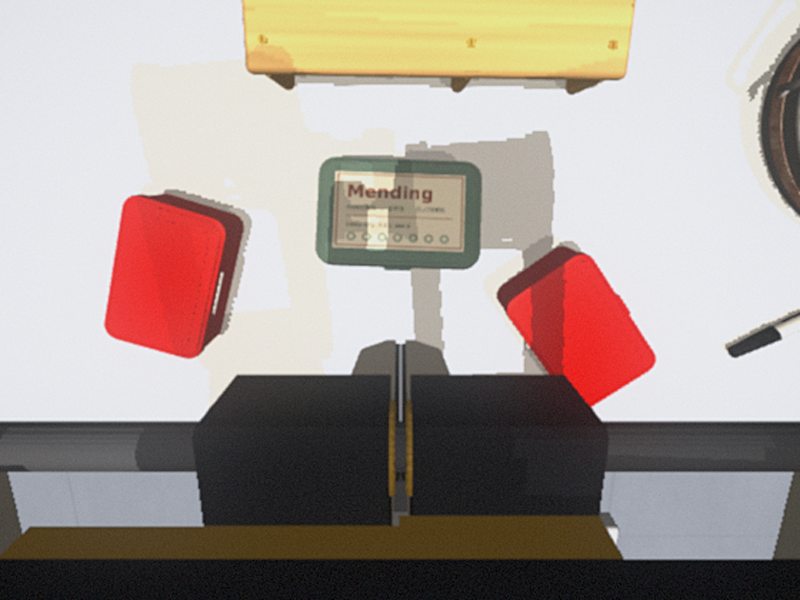

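View pics/s7.png

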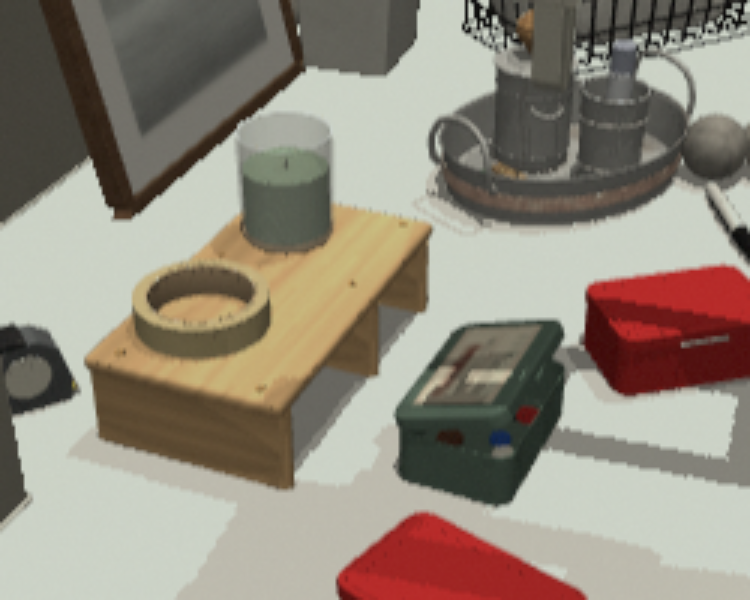

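>>> carry_out([
  {"xyz": [1.5, -4, 0], "rot": [0, 0, 0]},
  {"xyz": [3.4, -8, 0], "rot": [0, 0, 0]},
  {"xyz": [3.4, -11.2, -3], "rot": [0, 0, 0]},
  {"xyz": [3.4, -11.2, -7], "rot": [0, 0, 0]},
  {"xyz": [3.4, -11.2, -11], "rot": [0, 0, 0]},
  {"xyz": [3.4, -11.2, -15], "rot": [0, 0, 0]},
  {"xyz": [3.4, -11.2, -19], "rot": [0, 0, 0]},
  {"xyz": [3.4, -11.2, -22], "rot": [0, 0, 0]},
  {"xyz": [3.4, -11.2, -22], "rot": [0, 0, 0]},
  {"xyz": [3.4, -11.2, -22], "rot": [0, 0, 0]},
])

```text
t: 7.85
tool_pos: [0.5098, -0.0201, 0.0829]
orientation: [2.222, -2.22, -0.001]
force: [-0.4, -0.2, 0.5]
opening: 0.0005
```

```bash
python3 - <<'E'
from plant import *
import cv2,pickle
s=read_state();print(s["t"],s["tool_pos"])
im=read_camera("side")[:,:,::-1];cv2.imwrite("pics/side8.png",im)
cv2.imwrite("pics/s8.png",cv2.resize(im[90:290,150:400],None,fx=3,fy=3))
E
```

```text
7.85 [ 0.50983957 -0.0201051   0.08294314]
```

View pics/s8.png

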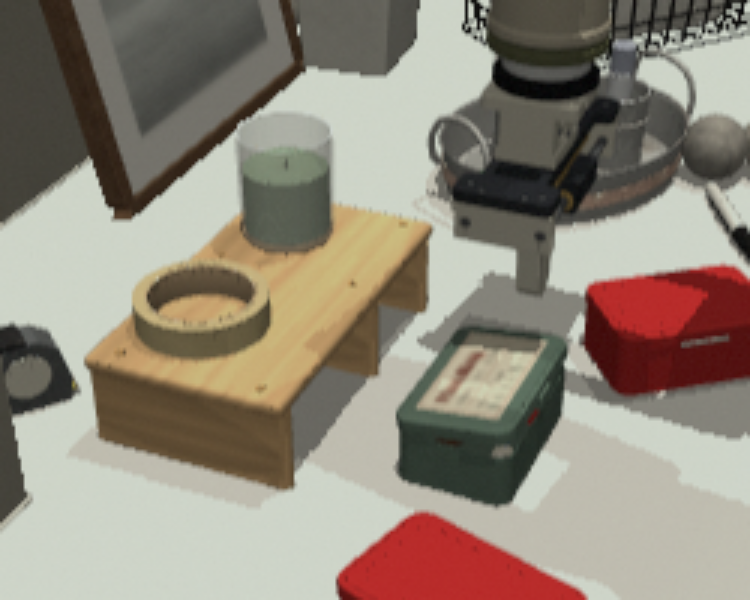

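>>> carry_out([
  {"xyz": [0, 0, -3], "rot": [0, 0, 0]},
  {"xyz": [0, 0, -5.3], "rot": [0, 0, 0]},
  {"xyz": [0, 0.5, -5.3], "rot": [0, 0, 0]},
  {"xyz": [0, 1, -5.3], "rot": [0, 0, 0]},
  {"xyz": [0, 1.5, -5.3], "rot": [0, 0, 0]},
  {"xyz": [0, 2.0, -5.3], "rot": [0, 0, 0]},
  {"xyz": [0, 2.3, -5.3], "rot": [0, 0, 0]},
  {"xyz": [0, 2.3, -5.3], "rot": [0, 0, 0]},
  {"xyz": [0, 2.3, -5.3], "rot": [0, 0, 0]},
  {"xyz": [0, 2.3, -5.3], "rot": [0, 0, 0]},
])

```text
t: 8.9
tool_pos: [0.5101, 0.0027, 0.0296]
orientation: [2.222, -2.221, -0.0]
force: [-0.4, 0.0, 0.2]
opening: 0.0008
```

```bash
python3 - <<'E'
from plant import *
import cv2,pickle
s=read_state();print(s["t"],s["tool_pos"],s["force"])
im=read_camera("side")[:,:,::-1];cv2.imwrite("pics/side9.png",im)
cv2.imwrite("pics/s9.png",cv2.resize(im[140:270,220:400],None,fx=4,fy=4,interpolation=cv2.INTER_CUBIC))
im=read_camera("scene")[:,:,::-1]
cv2.imwrite("pics/c9.png",cv2.resize(im[140:290,200:380],None,fx=4,fy=4,interpolation=cv2.INTER_CUBIC))
E
```

```text
8.9 [0.51010766 0.00273962 0.02964333] [-0.39434957  0.02095697  0.16633675]
```

View pics/s9.png

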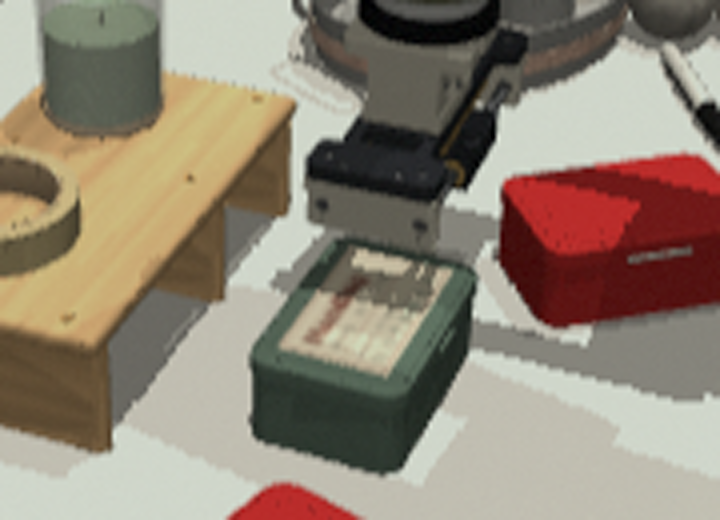

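View pics/c9.png

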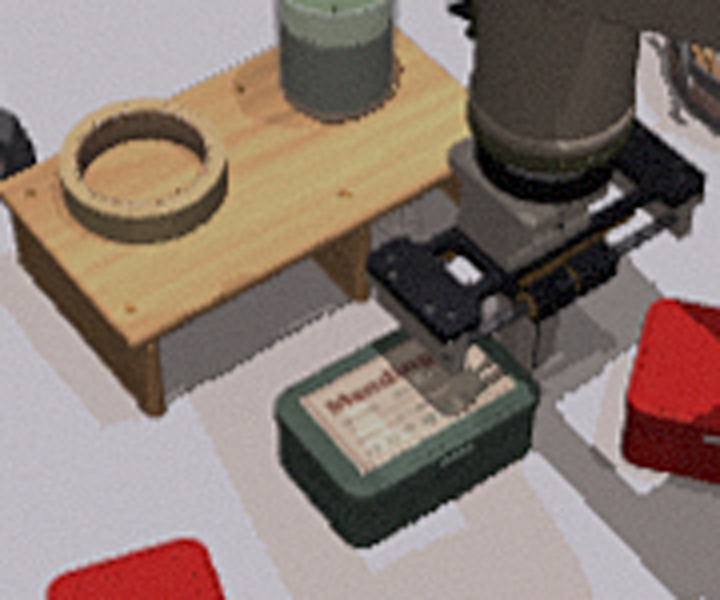

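Both views show the lid shut and the fingers beside the tin's right end. Next I nudge the tin left, in line with the bay.

>>> carry_out([
  {"xyz": [0, 0.4, 0], "rot": [0, 0, 0]},
  {"xyz": [0, 0.7, 0], "rot": [0, 0, 0]},
  {"xyz": [0, 1.0, 0], "rot": [0, 0, 0]},
  {"xyz": [0, 1.3, 0], "rot": [0, 0, 0]},
  {"xyz": [0, 1.6, 0], "rot": [0, 0, 0]},
  {"xyz": [0, 1.9, 0], "rot": [0, 0, 0]},
  {"xyz": [0, 2.2, 0], "rot": [0, 0, 0]},
  {"xyz": [0, 2.5, 0], "rot": [0, 0, 0]},
  {"xyz": [0, 2.8, 0], "rot": [0, 0, 0]},
  {"xyz": [0, 2.8, 0], "rot": [0, 0, 0]},
])

```text
t: 10.0
tool_pos: [0.5101, 0.0313, 0.0296]
orientation: [-2.222, 2.22, 0.0]
force: [0.2, 0.0, -0.6]
opening: 0.0005
```

>>> carry_out([
  {"xyz": [0, -1.5, 0], "rot": [0, 0, 0]},
  {"xyz": [0, -2, 3], "rot": [0, 0, 0]},
  {"xyz": [0, -2, 8], "rot": [0, 0, 0]},
  {"xyz": [-1, 2, 13], "rot": [0, 0, 0]},
  {"xyz": [-3, 4, 18], "rot": [0, 0, 0]},
  {"xyz": [-5, 6, 23], "rot": [0, 0, 0]},
  {"xyz": [-7, 8, 27], "rot": [0, 0, 0]},
  {"xyz": [-7, 8, 27], "rot": [0, 0, 0]},
  {"xyz": [-7, 8, 27], "rot": [0, 0, 0]},
  {"xyz": [-7, 8, 27], "rot": [0, 0, 0]},
], grip=0.7)

```text
t: 11.0
tool_pos: [0.4405, 0.1103, 0.2998]
orientation: [-2.222, 2.22, -0.002]
force: [0.2, -0.8, -0.4]
opening: 0.0651
```

```bash
cat > meas.py <<'E'
import sys
from wr import *
from plant import *
def grab(tag):
    s=read_state();print(s["t"],s["tool_pos"].round(4),s["force"].round(1),s["opening"])
    out={}
    for n in("wrist","scene","side"):
        c=calibration(n);im=read_camera(n)[:,:,::-1].copy();cv2.imwrite(f"pics/{n}_{tag}.png",im);out[n]=(c,im)
    pickle.dump({k:v[0] for k,v in out.items()},open(f"{tag}.pkl","wb"))
grab(sys.argv[1])
E
python3 meas.py a; python3 - <<'E'
import cv2
im=cv2.imread("pics/wrist_a.png");cv2.imwrite("pics/wa.png",cv2.resize(im,(800,600),interpolation=cv2.INTER_CUBIC))
E
```

```text
11.0 [0.4405 0.1103 0.2998] [ 0.2 -0.8 -0.4] 0.06505890801117417
```

View pics/wa.png

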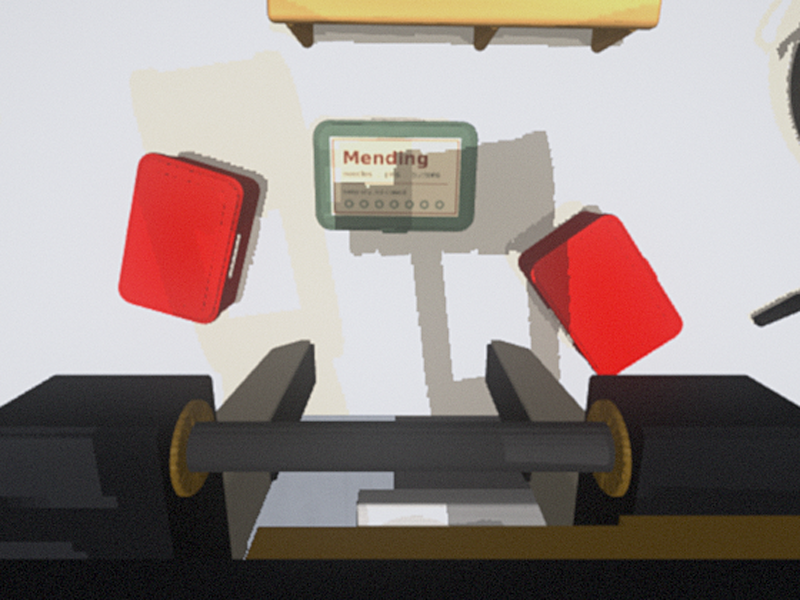

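```bash
cat > tinfit.py <<'E'
from wr import *
def fit(tag,names=("wrist","scene","side"),p0=None):
    C=pickle.load(open(f"{tag}.pkl","rb"));M={}
    for n in names:
        im=cv2.imread(f"pics/{n}_{tag}.png").astype(int);b,g,r=im[...,0],im[...,1],im[...,2]
        k=((g>r+5)&(g>=b)&(g<175)).astype(np.uint8)
        pr=tinmask(C[n],list(p0)+[0]);pr=cv2.resize(pr,(560,420),interpolation=cv2.INTER_AREA)
        reg=cv2.dilate(pr,np.ones((25,25)));k&=reg
        k=cv2.morphologyEx(k,cv2.MORPH_CLOSE,np.ones((3,3)));k=cv2.morphologyEx(k,cv2.MORPH_OPEN,np.ones((3,3)))
        cs,_=cv2.findContours(k,cv2.RETR_EXTERNAL,cv2.CHAIN_APPROX_NONE);k[:]=0
        cv2.drawContours(k,[cv2.convexHull(max(cs,key=cv2.contourArea))],-1,1,-1)
        M[n]=cv2.resize(k,None,fx=SS,fy=SS,interpolation=cv2.INTER_NEAREST)
    cost=lambda p:sum((tinmask(C[n],list(p)+[0])!=M[n]).sum()/M[n].sum() for n in names)
    p0=np.array(p0);q=minimize(cost,p0,method="Nelder-Mead",options=dict(initial_simplex=np.array([p0]+[p0+np.eye(3)[i]*[.015,.015,.06][i] for i in range(3)]),xatol=1e-5,fatol=1e-5))
    for n in names:
        im=cv2.resize(cv2.imread(f"pics/{n}_{tag}.png"),None,fx=SS,fy=SS,interpolation=cv2.INTER_CUBIC)
        for m,col in((tinmask(C[n],list(q.x)+[0]),(0,255,255)),(M[n],(255,0,255))):
            cs,_=cv2.findContours(m,cv2.RETR_EXTERNAL,cv2.CHAIN_APPROX_NONE);cv2.drawContours(im,cs,-1,col,1)
        u=proj(C[n],[[q.x[0],q.x[1],.03]])[0]*SS;x0=max(0,int(u[0])-300);y0=max(0,int(u[1])-220)
        cv2.imwrite(f"pics/fit_{n}_{tag}.png",im[y0:y0+440,x0:x0+600])
    s=np.load("shelfw.npy");d=q.x[:2]-s[:2];k,sn=np.cos(s[2]),np.sin(s[2])
    print(names,"cost",round(q.fun,3),"tin",q.x.round(4),"in shelf",round(k*d[0]+sn*d[1],4),round(-sn*d[0]+k*d[1],4),"yaw",round(q.x[2]-s[2],4))
    return q.x
E
python3 - <<'E'
from tinfit import *
p=[.51,.117,-.02]
fit("a",("wrist",),p);fit("a",("scene","side"),p);fit("a",("wrist","scene","side"),p)
im=cv2.imread("pics/wrist_a.png")[0:50,185:435];cv2.imwrite("pics/wa2.png",cv2.resize(im,None,fx=3.2,fy=6.4,interpolation=cv2.INTER_CUBIC))
E
```

```text
('wrist',) cost 0.015 tin [ 0.5055  0.115  -0.0072] in shelf -0.1075 -0.0025 yaw 0.0068
('scene', 'side') cost 0.079 tin [ 0.5068  0.1144 -0.0155] in shelf -0.1062 -0.0031 yaw -0.0015
('wrist', 'scene', 'side') cost 0.101 tin [ 0.5062  0.1148 -0.0048] in shelf -0.1069 -0.0028 yaw 0.0092
```

View pics/fit_wrist_a.png

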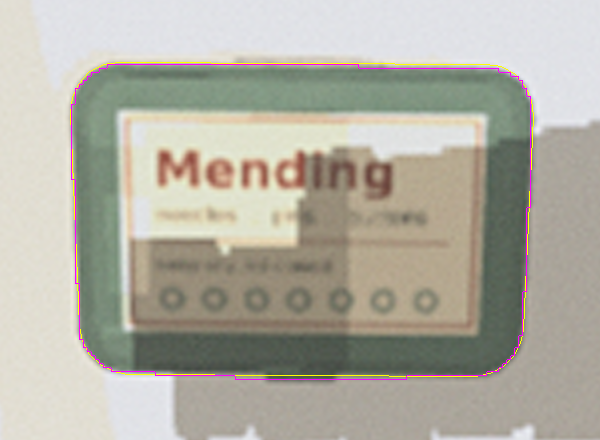

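View pics/wa2.png

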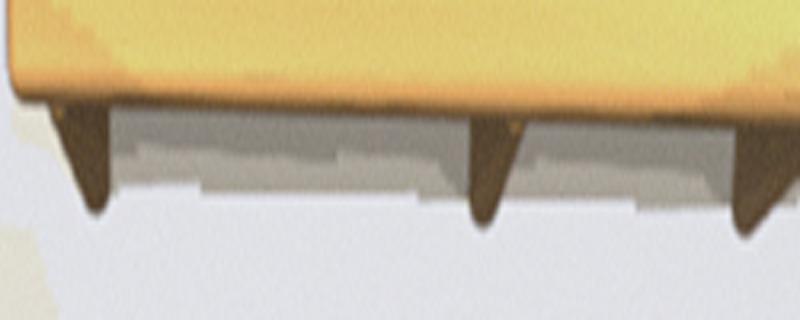

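```bash
python3 - <<'E'
from wr import *
c=pickle.load(open("a.pkl","rb"))["wrist"]
a=ray(c,[[219.4,30],[331.9,32],[215,33],[336,35.3],[417.5,36.8]]);print(a.round(4))
s=np.load("shelfw.npy");k,n=np.cos(s[2]),np.sin(s[2]);d=a[:,:2]-s[:2];print(np.c_[k*d[:,0]+n*d[:,1],-n*d[:,0]+k*d[:,1]].round(4))
E
```

```text
[[ 0.6179  0.1857  0.    ]
 [ 0.6157  0.0461  0.    ]
 [ 0.6145  0.1913  0.    ]
 [ 0.612   0.0408  0.    ]
 [ 0.6104 -0.0607  0.    ]]
[[ 0.0038  0.0697]
 [ 0.0036 -0.0699]
 [ 0.0004  0.0752]
 [-0.     -0.0752]
 [-0.0002 -0.1768]]
```

>>> carry_out([
  {"xyz": [-0.5, 0.5, -4], "rot": [0, -6, -0.8]},
  {"xyz": [-0.5, 0.5, -8], "rot": [-0.1, -12, -0.8]},
  {"xyz": [-0.5, 0.5, -12.5], "rot": [-0.1, -12, -0.8]},
  {"xyz": [-0.5, 0.5, -17], "rot": [-0.1, -12, -0.8]},
  {"xyz": [-0.5, 0.5, -21], "rot": [-0.1, -12, -0.8]},
  {"xyz": [-0.5, 0.5, -24.5], "rot": [-0.1, -12, -0.8]},
  {"xyz": [-0.5, 0.5, -27], "rot": [-0.1, -12, -0.8]},
  {"xyz": [-0.5, 0.5, -27], "rot": [-0.1, -12, -0.8]},
  {"xyz": [-0.5, 0.5, -27], "rot": [-0.1, -12, -0.8]},
])

```text
t: 12.05
tool_pos: [0.4342, 0.1152, 0.0288]
orientation: [-2.099, 2.129, -0.222]
force: [-0.5, 0.6, 0.3]
opening: 0.0651
```

```bash
python3 meas.py b; python3 - <<'E'
import cv2
im=cv2.imread("pics/side_b.png");cv2.imwrite("pics/sb.png",cv2.resize(im[130:280,230:420],None,fx=4,fy=4,interpolation=cv2.INTER_CUBIC))
E
```

```text
12.05 [0.4342 0.1152 0.0288] [-0.5  0.6  0.3] 0.06508870861653519
```

View pics/sb.png

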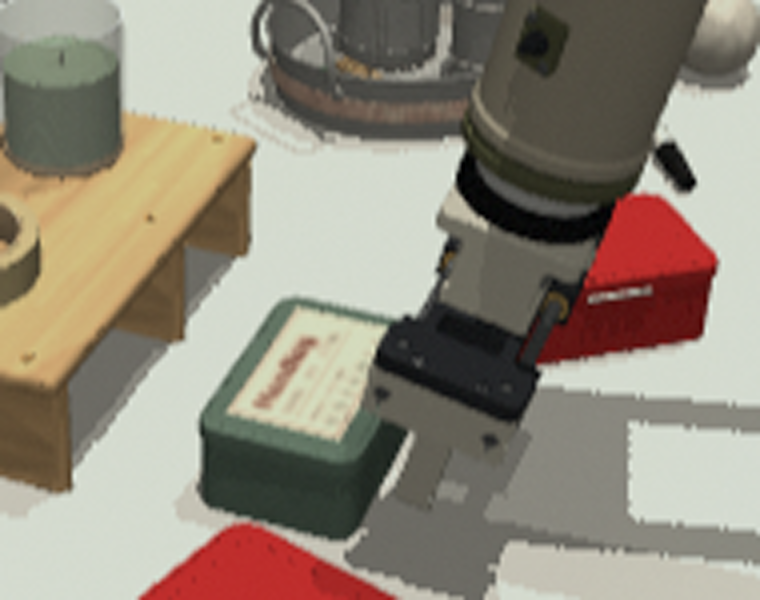

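View pics/wrist_b.png

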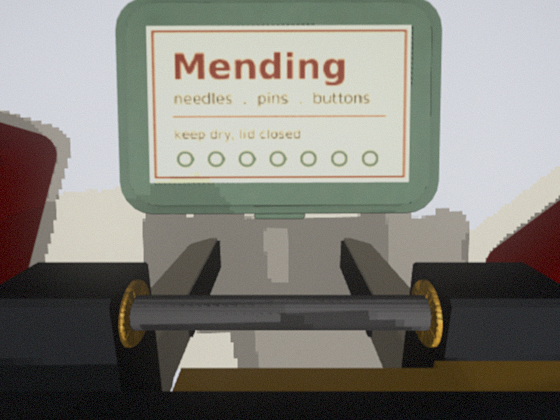

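>>> carry_out([
  {"xyz": [1, 0, 0], "rot": [0, 0, 0]},
  {"xyz": [1.7, 0, 0], "rot": [0, 0, 0]},
  {"xyz": [2.2, 0, 0], "rot": [0, 0, 0]},
  {"xyz": [2.9, 0.04, 0], "rot": [0, 0, 0]},
  {"xyz": [3.6, 0.08, 0], "rot": [0, 0, 0]},
  {"xyz": [4.3, 0.12, 0], "rot": [0, 0, 0]},
  {"xyz": [5.0, 0.15, 0], "rot": [0, 0, 0]},
  {"xyz": [5.7, 0.18, 0], "rot": [0, 0, 0]},
  {"xyz": [6.3, 0.2, 0], "rot": [0, 0, 0]},
  {"xyz": [6.3, 0.2, 0], "rot": [0, 0, 0]},
])

```text
t: 13.2
tool_pos: [0.4992, 0.1178, 0.0298]
orientation: [-2.097, 2.126, -0.225]
force: [-0.3, 0.1, 0.2]
opening: 0.0651
```

```bash
python3 meas.py c; python3 - <<'E'
from tinfit import *
fit("c",("wrist",),[.552,.1165,-.014])
E
```

```text
13.2 [0.4992 0.1178 0.0298] [-0.3  0.1  0.2] 0.06505093648267865
('wrist',) cost 0.018 tin [ 0.5535  0.1161 -0.0147] in shelf -0.0595 -0.0008 yaw -0.0007
```

View pics/fit_wrist_c.png

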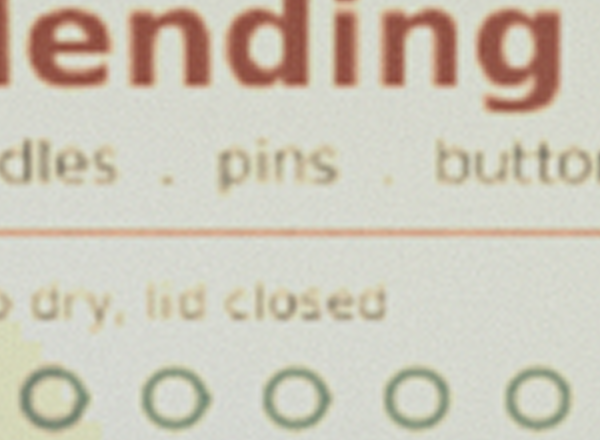

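View pics/wrist_c.png

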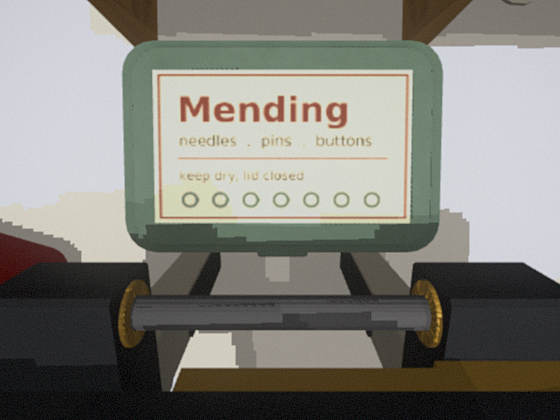

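>>> carry_out([
  {"xyz": [0.8, 0.04, 0], "rot": [0, 0, 0]},
  {"xyz": [1.6, 0.04, 0], "rot": [0, 0, 0]},
  {"xyz": [2.3, 0.03, 0], "rot": [0, 0, 0]},
  {"xyz": [3.0, 0.02, 0], "rot": [0, 0, 0]},
  {"xyz": [3.7, 0.01, 0], "rot": [0, 0, 0]},
  {"xyz": [4.4, 0, 0], "rot": [0, 0, 0]},
  {"xyz": [4.9, -0.01, 0], "rot": [0, 0, 0]},
  {"xyz": [5.4, -0.01, 0], "rot": [0, 0, 0]},
  {"xyz": [6.0, -0.02, 0], "rot": [0, 0, 0]},
  {"xyz": [6.0, -0.02, 0], "rot": [0, 0, 0]},
])

```text
t: 14.35
tool_pos: [0.5591, 0.1176, 0.03]
orientation: [-2.097, 2.125, -0.225]
force: [0.9, -0.3, -0.4]
opening: 0.0649
```

```bash
python3 meas.py d
```

```text
14.35 [0.5591 0.1176 0.03  ] [ 0.9 -0.3 -0.4] 0.06485469485319818
```

View pics/wrist_d.png

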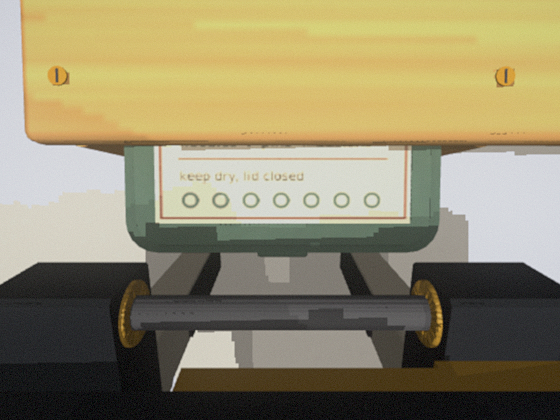

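View pics/side_d.png

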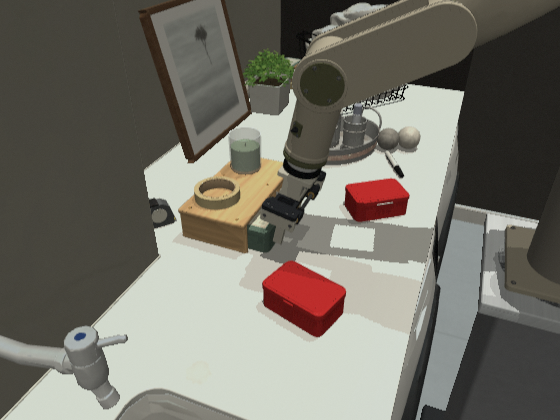

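>>> carry_out([
  {"xyz": [0.6, -0.01, 0], "rot": [0, 0, 0]},
  {"xyz": [1.1, -0.02, 0], "rot": [0, 0, 0]},
  {"xyz": [1.5, -0.02, 0], "rot": [0, 0, 0]},
  {"xyz": [1.8, -0.03, 0], "rot": [0, 0, 0]},
  {"xyz": [2.0, -0.03, 0], "rot": [0, 0, 0]},
  {"xyz": [2.1, -0.03, 0], "rot": [0, 0, 0]},
  {"xyz": [2.1, -0.03, 0], "rot": [0, 0, 0]},
])

```text
t: 15.2
tool_pos: [0.5792, 0.1173, 0.0296]
orientation: [-2.097, 2.126, -0.224]
force: [-0.4, -0.9, -0.6]
opening: 0.0654
```

>>> carry_out([
  {"xyz": [0.1, 0, 0], "rot": [0, 0, 0]},
  {"xyz": [0.1, 0, 0], "rot": [0, 0, 0]},
])

```text
t: 15.4
tool_pos: [0.5802, 0.1174, 0.0297]
orientation: [-2.097, 2.126, -0.224]
force: [-0.8, -0.9, -0.5]
opening: 0.0651
```

>>> carry_out([
  {"xyz": [0.1, 0, 0], "rot": [0, 0, 0]},
  {"xyz": [0.1, 0, 0], "rot": [0, 0, 0]},
])

```text
t: 15.6
tool_pos: [0.5812, 0.1173, 0.0297]
orientation: [-2.097, 2.126, -0.224]
force: [0.0, -0.4, -0.3]
opening: 0.0649
```

>>> carry_out([
  {"xyz": [0.1, 0, 0], "rot": [0, 0, 0]},
  {"xyz": [0.1, 0, 0], "rot": [0, 0, 0]},
])

```text
t: 15.8
tool_pos: [0.5822, 0.1173, 0.0296]
orientation: [-2.097, 2.126, -0.224]
force: [0.2, 0.3, -0.6]
opening: 0.0653
```

>>> carry_out([
  {"xyz": [0.05, 0, 0], "rot": [0, 0, 0]},
  {"xyz": [0.05, 0, 0], "rot": [0, 0, 0]},
])

```text
t: 16.0
tool_pos: [0.5826, 0.1174, 0.0296]
orientation: [-2.098, 2.126, -0.224]
force: [-0.8, -0.5, -0.2]
opening: 0.0652
```

```bash
python3 meas.py e;python3 - <<'E'
from plant import *
print(read_state()["joint_torque"].round(2))
E
```

```text
16.0 [0.5826 0.1174 0.0296] [-0.8 -0.5 -0.2] 0.06524555108634048
[ -0.15 -51.03 -44.25  -0.25  -1.9    0.  ]
```

View pics/wrist_e.png

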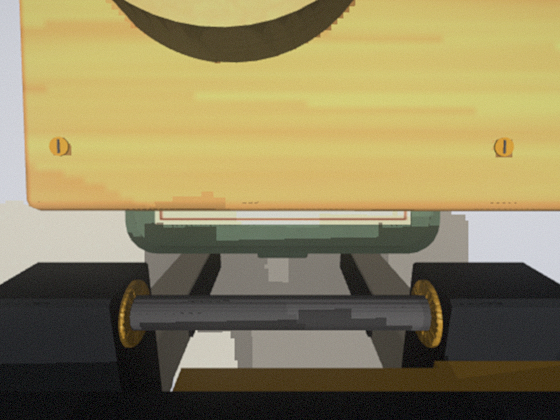

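>>> carry_out([
  {"xyz": [0.1, 0, 0], "rot": [0, 0, 0]},
  {"xyz": [0.1, 0, 0], "rot": [0, 0, 0]},
])

```text
t: 16.35
tool_pos: [0.583, 0.1174, 0.0295]
orientation: [-2.098, 2.127, -0.222]
force: [-4.6, -0.1, 4.0]
opening: 0.0651
```

>>> carry_out([
  {"xyz": [0.1, 0, 0], "rot": [0, 0, 0]},
  {"xyz": [0.1, 0, 0], "rot": [0, 0, 0]},
])

```text
t: 16.55
tool_pos: [0.5832, 0.1174, 0.0292]
orientation: [-2.099, 2.128, -0.221]
force: [-11.1, 0.5, 7.6]
opening: 0.0652
```

>>> carry_out([
  {"xyz": [-0.3, 0, 0], "rot": [0, 0, 0]},
  {"xyz": [-1, 0, 0], "rot": [0, 0, 0]},
  {"xyz": [-3, 0, 0], "rot": [0, 0, 0]},
  {"xyz": [-6, 0, 0], "rot": [0, 0, 0]},
  {"xyz": [-9, 0, 4], "rot": [0, 6, 0]},
  {"xyz": [-10, 0, 9], "rot": [0, 12, 0]},
  {"xyz": [-10, 0, 14], "rot": [0, 12, 0]},
  {"xyz": [-10, 0, 19], "rot": [0, 12, 0]},
  {"xyz": [-10, 0, 23], "rot": [0, 12, 0]},
  {"xyz": [-10, 0, 23], "rot": [0, 12, 0]},
])

```text
t: 17.55
tool_pos: [0.4879, 0.1178, 0.2675]
orientation: [-2.201, 2.23, -0.016]
force: [-0.5, -0.4, 1.5]
opening: 0.0651
```

>>> carry_out([
  {"xyz": [0, 0, 0], "rot": [0, 0, 0]},
  {"xyz": [0, 0, 0], "rot": [0, 0, 0]},
])

```text
t: 17.75
tool_pos: [0.4839, 0.1172, 0.258]
orientation: [2.204, -2.233, 0.002]
force: [0.3, -0.2, -0.7]
opening: 0.065
```

```bash
python3 meas.py f; python3 - <<'E'
import cv2
im=cv2.imread("pics/wrist_f.png");cv2.imwrite("pics/wf.png",cv2.resize(im[20:190,140:420],None,fx=2.8,fy=2.8,interpolation=cv2.INTER_CUBIC))
im=cv2.imread("pics/side_f.png");cv2.imwrite("pics/sf.png",cv2.resize(im[120:270,160:350],None,fx=4,fy=4,interpolation=cv2.INTER_CUBIC))
E
```

```text
17.75 [0.4839 0.1172 0.258 ] [ 0.3 -0.2 -0.7] 0.06502882602420043
```

View pics/wf.png

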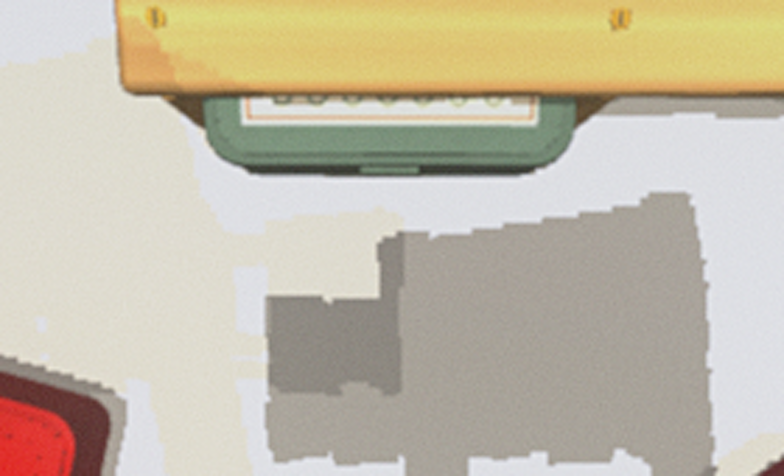

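View pics/sf.png

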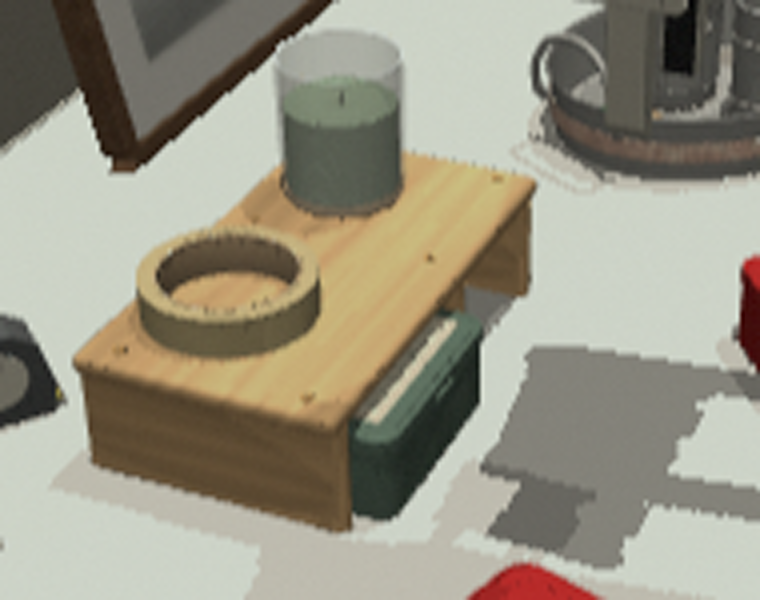

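```bash
python3 - <<'E'
from wr import *
c=pickle.load(open("f.pkl","rb"))["wrist"]
s=np.load("shelfw.npy");k,n=np.cos(s[2]),np.sin(s[2])
uv=np.array([[250,167],[540,168],[204,115],[577,115]])/2.8+[140,20]
a=ray(c,uv,.048);d=a[:,:2]-s[:2];print(np.c_[k*d[:,0]+n*d[:,1],-n*d[:,0]+k*d[:,1]].round(4))
# overlay predicted home
im=cv2.resize(cv2.imread("pics/wrist_f.png"),None,fx=4,fy=4,interpolation=cv2.INTER_CUBIC)
for xs,col in((.019,(255,0,0)),(.024,(0,255,255)),(.029,(255,0,255))):
    p=[s[0]+k*xs,s[1]+n*xs,s[2],0];cs,_=cv2.findContours(tinmask(c,p),cv2.RETR_EXTERNAL,cv2.CHAIN_APPROX_NONE);cv2.drawContours(im,cs,-1,col,1)
cv2.imwrite("pics/wf2.png",im[160:400,760:1460])
E
```

```text
[[-0.0203  0.0509]
 [-0.0206 -0.0555]
 [-0.0027  0.0668]
 [-0.0025 -0.0682]]
```

View pics/wf2.png

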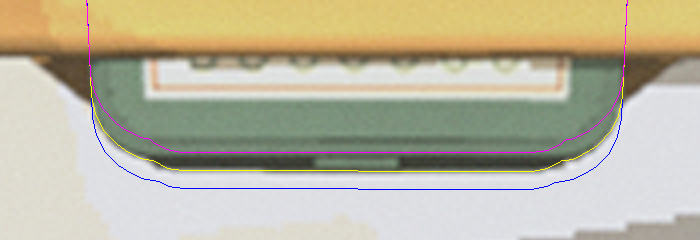

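The yellow outline, which is the predicted home pose, matches the tin's front edge to well under 1 mm. The tin is straight, shut and untouched, and the jar and tape have not moved. I am handing in.

```bash
python3 -c "
from plant import *
print(close_job())"
```

```text
the job is handed in; nothing more can be done
None
```

The green tin is shut and home against the stop batten, and I handed the job in at about 18 s of the 64 s allowed. No verdict was reported.

**What I did:** I pushed the lid over from behind with the closed fingers, and it sank shut slowly, in about 4 s, while the tin stood clear of the shelf. Then I nudged the tin about 2.5 cm to the left to line it up with the bay. With the two fingertips spread, I pushed it in hinge side first until the stop pushed back with about 11 N, then backed the arm away.

**Last checks:**
- **Depth:** the tin's front edge matches the predicted home position to within 1 mm.
- **Sideways:** the tin is about 0.7 mm right of the bay's centre.
- **Straightness:** the front edge is within about 0.003 rad of the shelf's.
- **Lid:** shut in both views I looked at.
- **Jar and tape:** no visible movement.
- **Reels:** not checked. They stay hidden in the right bay, but the arm never went in there.

**One disagreement:** my first shelf estimate, from the fixed cameras, was about 2 px off at some corners. I used the wrist camera's estimate instead, and a second wrist picture agreed with it to about 1 mm.

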